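# Check the press nest's corner with the square

### The arm

A 6-joint arm with a two-finger parallel gripper is mounted at the origin on the work surface. World frame = base frame: x ahead of the robot, y to its left, z up, the work surface at z = 0. Lengths are in m, angles in degrees, forces in N, time in s.
With the tool pointing down it reaches from about 0.35 to 0.725 m from the base axis. Payload 6 kg.
Tool frame: the origin (TCP) lies midway between the tips of the shut fingers; the grasp point (between the pads) lies 19 mm behind it; z points along the fingers, y is the direction in which the jaws open and shut (so a half turn about z gives the same grasp; the last joint's range is limited). The gripper opens to 85 mm and grips with 20 to 120 N. Pads are 22 mm wide; open, the fingers measure 114 mm over their backs; the gripper's body (76 mm by 85 mm) begins 54 mm behind the grasp point. The pads swing forward as they close: fully open they stand 13 mm farther back than shut.
Start: joints at [-44.192, 2.303, 4.859, 0, -92.561, -19.12], TCP at [0.269, -0.536, 0.231] pointing down, gripper open.
Joint ranges: [-146.85, 146.85], [-73.84, 115.35], [-62.03, 85.46], [-188.31, 113.3], [-161.28, -10.13], [-171.36, 171.36]. Speed limits (degrees/s): [147.25, 147.25, 172.46, 180, 180, 180].

### API

Orientations are given as [roll, pitch, yaw] about the fixed x, y, z axes, in that order (R = Rz(yaw) Ry(pitch) Rx(roll)).
In Python, from plant import readout, imaging, order gives the robot as it stands.
- The arm moves only by the shell command python3 -m inch 'ROWS'. ROWS is JSON, one flat list of numbers, 5 for each row, row after row: the shift along the tool's x, y, z in m, then the turn about the tool's z in degrees, then the finger opening in m, from 0 to 0.0854. In form: [dx, dy, dz, spin, hand, dx, dy, dz, spin, hand, ...]. A call has exactly 5 rows; each row shifts and turns the commanded pose from where the row before left it, along the tool's axes as they then stand; what a row does not reach is not made up. A row lasts 1/10 s, in which the tool goes at most 50 mm and 8.59 degrees, less where a joint would pass 70% of its speed; a pose out of reach is approached as far as the arm can. A call is refused whole if a number of a shift passes 0.05 or a number of a turn 8.59, either way. A call with a gripper value outside its range is refused whole. The fingers move at their own pace and stop on an object; the grip force is fixed at half the most. Time passes only in rows, so rows that do not move let the fingers close, or fill a call up. It gives the time, the measured TCP pose, the force and the opening at its end, in the units of the state.
- readout.observe(): the state, without advancing time (a new reading comes with each control period).
- imaging.read_camera(name): name is "scene" or "top" or "wrist"; returns (picture, depth): 384x512x3 uint8, blue, green, red; 384x512 float32, m along the optical axis (not along the pixel's ray), 0 where there is no reading.
- imaging.get_calibration(name): a dict with "K" (3x3 intrinsics, pixels), "rvec" (rotation vector, rad) and "tvec" (3), from world to camera coordinates, as OpenCV has them. Camera axes: x right, y down, z forward; pixel columns grow to the right and rows downward; lengths in m; the calibration is good to about 2 mm. The wrist camera is an equidistant fisheye: a pixel r from the principal point sees the ray r / f radians off the axis. A picture is of the moment at which its call begins: read the wrist's pose just before it. get_calibration takes no time and is no camera call; for the wrist camera it gives the pose at the moment of the call.
- order.finish_job(): hands the job in, once; it reports no verdict.
Trained networks look in the newest picture that a camera, given by its name, has taken for a name from the list of things; names that differ only in an ending like _2 or _b are one class to them, and where a whole thing is asked for, a point or a joint stands for the part that bears it (a point fixed in the world has none). Each returns a list of dicts, best first, with "score" (0 to 1); they miss things now and then, are a little off and sometimes report something else, mostly with a low value. They report only what shows in the picture. A call takes as long as a camera call. They do not tell look-alikes from the thing itself.
- imaging.search_frame(label, camera): "centre" ([x, y, z] in m, in the coordinates of the camera as it stood for that picture, good to about 4 mm: the middle of the surface that is visible of it).
- imaging.tip_of(label, camera): "centre" ([x, y, z] in m, in the coordinates of the camera as it stood for that picture, good to about 4 mm: a listed point, or the origin of a listed thing).
The state is a dict: "time_s": time; "qpos": joint angles; "joint_velocities": joint speeds; "joint_efforts": joint torques, N m; "eef_pos": TCP position; "ee_rot": TCP orientation; "ft_force": force on the tool from outside, world axes, zero at the start; "ft_torque": the same for the moment, N m; "gripper_width": finger opening in m.
Only numpy, scipy, OpenCV 4.12 (cv2) and the standard library are available. Lean on these libraries where they do the work, as an engineer would, in place of code of your own. Each camera call takes 0.05 s, during which the arm holds its last target.

### The job

Check the corner of the blanking nest: pick up the L-shaped aluminium checking square by its black grip, lay it flat on the nest plate with its outside corner in the corner of the two brass stops, and, still holding it, press it firmly against both stops at once for about a second so that both outer edges sit flush. Then let go and leave the square lying there in the corner, and leave the straight aluminium straightedge, which has the same black grip, where it is.

Things in the scene. Friction and masses are not known exactly. Their poses are not given: they have to be found in the camera images.
- square_grip (a point): Centre of the black grip (22 x 50 x 50 mm high, along x, y, z) on the loose flat L-shaped aluminium square, 14 mm thick, 0.35 kg: 39 mm above its underside, 25 below the grip's top. Axes: the square's, z up. Outer edges: long leg at x=+40 (y from +40 to -100), short leg at y=+40 (x from +40 to -60); legs 28 wide, gusset under the grip. Starts flat on the bench, yaw within 30 deg.
- long_stop: Longer of two smooth, slippery brass bars (20 mm wide, 14 high) on the fixed grey nest plate, 10 thick. Origin: the stops' inside corner, on the plate's top. z up. Inner face: plane x=0, facing -x, from the corner to y=-170. Open plate reaches 140 to -x, 170 to -y. With the square home its axes match these and its grip centre is at (-40, -40, +39) mm. Yaw within 20 deg.
- short_stop: The shorter brass stop bar on the same plate, rigidly at right angles to the long one. Same origin and axes as the long stop: its inner face is the plane y = 0, facing -y, running from the corner to x = -140 mm; 20 mm wide, 14 mm high.
- straightedge_grip (a point): Bystander, leave it: centre of the same black grip (22 x 50 x 50 mm) on a loose straight aluminium straightedge 34 x 170 x 14 mm; 39 mm above its underside.
Mind the look-alikes: they are no part of the job. What is shaped like the part that bears square_grip but brown is not meant. Of the things that look like the part that bears long_stop, the larger one is meant.

How it is judged:
By the outcome, as a careful person would: the job done as asked, in the order asked, and still so for the second after the job is handed in, with the robot touching nothing.
It also fails if it takes over 45 s, if anything falls off the work surface, if the arm or the gripper's body presses on something with over 40 N, if the wrist force passes 120 N, or if a joint passes its speed limit or range.

## Working session

There is one attempt and no reset: what is moved stays moved. The work goes in short steps, Python scripts to look and compute and a shell command to move; the robot and the scene stay as the last step left them, time stands still between calls to the robot, and variables do not carry over. Pictures are saved under pics/ and viewed, and the job is handed in when it is done.

```bash
ls; mkdir -p pics; cat > h.py <<'E'
import numpy as np, cv2
from scipy.spatial.transform import Rotation as R
from plant import readout, imaging, order
def cal(n):
    c=imaging.get_calibration(n); K=np.array(c["K"]); Rm=cv2.Rodrigues(np.array(c["rvec"],float))[0]; return K,Rm,np.array(c["tvec"],float).ravel()
def c2w(p,c): K,Rm,t=c; return Rm.T@(np.array(p)-t)
def px2w(u,v,d,c):
    K,Rm,t=c; return Rm.T@(np.array([(u-K[0,2])/K[0,0]*d,(v-K[1,2])/K[1,1]*d,d])-t)
def cloud(d,c):
    K,Rm,t=c; v,u=np.mgrid[:d.shape[0],:d.shape[1]]
    P=np.stack([(u-K[0,2])/K[0,0]*d,(v-K[1,2])/K[1,1]*d,d],-1)-t
    return P@Rm
def w2px(p,c):
    K,Rm,t=c; q=Rm@np.array(p)+t; return (K@q/q[2])[:2]
E
python3 - <<'E'
from h import *
for n in ["top","scene"]:
    im,d=imaging.read_camera(n); cv2.imwrite(f"pics/{n}0.png",im); np.savez(f"{n}0.npz",im=im,d=d)
    c=cal(n)
    for l in ["square_grip","long_stop","short_stop","straightedge_grip"]:
        for r in imaging.tip_of(l,n)[:4]:
            w=c2w(r["centre"],c); print(n,l,round(r["score"],2),w.round(4),w2px(w,c).round())
print(readout.observe())
E
```

```text
pics
top square_grip 0.85 [ 0.3522 -0.0328  0.0385] [296. 239.]
top square_grip 0.73 [0.5446 0.0038 0.0416] [278. 162.]
top long_stop 0.69 [0.3786 0.3786 0.0057] [134. 232.]
top short_stop 0.85 [0.3775 0.3672 0.0078] [138. 232.]
top short_stop 0.68 [0.6299 0.3678 0.0101] [139. 136.]
top straightedge_grip 0.72 [ 0.5376 -0.2988  0.0411] [398. 162.]
scene square_grip 0.83 [0.5472 0.0044 0.0359] [242. 216.]
scene square_grip 0.69 [ 0.3534 -0.0283  0.0399] [234. 145.]
scene long_stop 0.64 [0.6335 0.3667 0.0062] [403. 263.]
scene long_stop 0.58 [0.3752 0.3749 0.0079] [394. 165.]
scene short_stop 0.7 [0.6253 0.3671 0.0088] [403. 259.]
scene short_stop 0.6 [0.3744 0.3747 0.0099] [394. 164.]
scene straightedge_grip 0.82 [ 0.5359 -0.3009  0.0402] [109. 206.]
{'time_s': 0.5, 'qpos': array([-4.41901696e+01,  2.30545484e+00,  4.85538851e+00, -2.00320703e-03,
       -9.25616972e+01, -1.91199935e+01]), 'joint_velocities': array([ 0.06604952, -0.11011521,  0.0291674 ,  0.06281234,  0.02600819,
        0.08825297]), 'joint_efforts': array([ 5.34770061e-04, -3.67543960e+01,  3.47161138e+01,  6.92771852e+00,
       -1.21603833e-03,  9.21492045e-06]), 'eef_pos': array([ 0.26950249, -0.53601991,  0.23120127]), 'ee_rot': array([ 1.79988230e+02, -1.96229570e-03, -1.53310074e+02]), 'ft_force': array([-0.18351648, -0.48974816, -0.79254519]), 'ft_torque': array([ 0.05115256, -0.00687837,  0.11780217]), 'gripper_width': 0.08502544711587301}
```

View pics/top0.png

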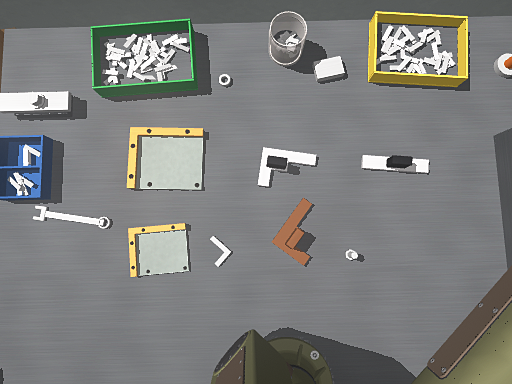

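View pics/scene0.png

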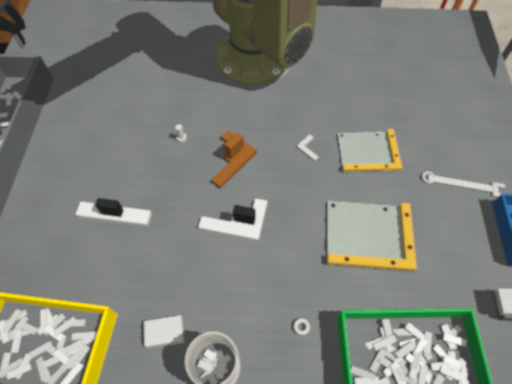

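```bash
cat > fit.py <<'E'
from h import *
from scipy.optimize import minimize
def proj(P,c):
    K,Rm,t=c; q=P@Rm.T+t; q=q@K.T; return q[:,:2]/q[:,2:]
def render(polys,pose,c,shape,ss=16):
    x,y,a=pose; Rz=np.array([[np.cos(a),-np.sin(a)],[np.sin(a),np.cos(a)]])
    m=np.zeros(shape,np.uint8)
    for P in polys:
        P=np.array(P,float); W=P.copy(); W[:,:2]=P[:,:2]@Rz.T+[x,y]
        u=proj(W,c); cv2.fillPoly(m,[np.round((u+0.5)*256*4-512*0-128).astype(np.int32)],255,shift=8)
    return m
def fit(mask,polys,x0,c,box):
    u0,v0,u1,v1=box
    c2=(c[0].copy(),c[1],c[2]); c2[0][0,2]-=u0; c2[0][1,2]-=v0
    M=cv2.GaussianBlur(mask[v0:v1,u0:u1].astype(np.float32),(0,0),0.7)
    sh=((v1-v0)*4,(u1-u0)*4)
    def cost(s):
        p=[s[0],s[1],s[2]]
        r=render(polys,p,c2,sh).astype(np.float32)/255
        r=cv2.resize(r,(u1-u0,v1-v0),interpolation=cv2.INTER_AREA); r=cv2.GaussianBlur(r,(0,0),0.7)
        return ((r-M)**2).sum()
    best=None
    for da in (-.2,-.1,0,.1,.2):
        s0=np.array([x0[0],x0[1],x0[2]+da])
        r=minimize(cost,s0,method="Nelder-Mead",options=dict(initial_simplex=[s0,s0+[.01,0,0],s0+[0,.01,0],s0+[0,0,.1]],xatol=1e-5,fatol=1e-3,maxiter=600))
        if best is None or r.fun<best.fun: best=r
    return best.x[0],best.x[1],np.degrees(best.x[2]),best.fun,M.sum()
def prism(p2,z0,z1):
    out=[[(a,b,z1) for a,b in p2],[(a,b,z0) for a,b in p2]]
    for i in range(len(p2)):
        a,b=p2[i],p2[(i+1)%len(p2)]; out.append([(*a,z0),(*b,z0),(*b,z1),(*a,z1)])
    return out
mm=lambda L:[(a/1000,b/1000) for a,b in L]
SQ=mm([(40,40),(40,-100),(12,-100),(12,12),(-60,12),(-60,40)])
ST=mm([(0,0),(0,-170),(20,-170),(20,20),(-140,20),(-140,0)])
GR=mm([(11,25),(11,-25),(-11,-25),(-11,25)])
E
python3 - <<'E'
from fit import *
z=np.load("top0.npz"); c=cal("top")
im=z["im"]; hsv=cv2.cvtColor(im,cv2.COLOR_BGR2HSV)
print(im[130,170],im[160,295],im[161,277],im[165,265],im[160,170],im[185,263], im[200,230])
P=cloud(z["d"],c); 
for u,v in [(170,130),(295,160),(277,161),(170,160),(131,165),(230,200)]: print((u,v),P[v,u].round(4))
b=cv2.resize(im[110:210,110:340],None,fx=3.4,fy=3.4,interpolation=cv2.INTER_NEAREST); cv2.imwrite("pics/crop.png",b)
E
```

```text
[123 220 252] [252 252 253] [75 72 73] [255 255 255] [199 209 200] [251 251 255] [131 130 129]
(170, 130) [0.64   0.2824 0.0249]
(295, 160) [ 0.5552 -0.0413  0.0111]
(277, 161) [0.5433 0.0088 0.0657]
(170, 160) [0.5646 0.2864 0.005 ]
(131, 165) [0.5499 0.3825 0.0253]
(230, 200) [0.4554 0.1305 0.0027]
```

View pics/crop.png

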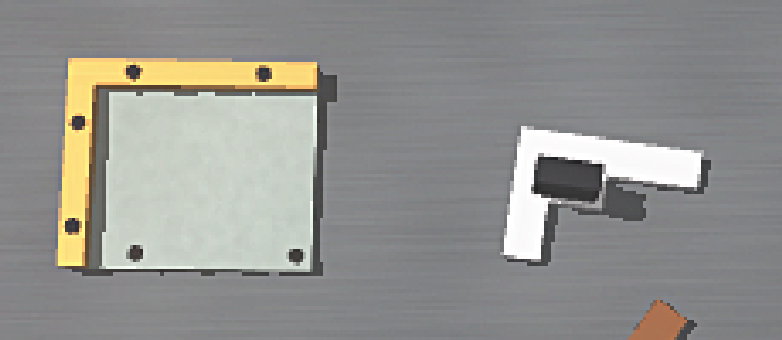

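```bash
cat >> fit.py <<'E'
def fitL(bright,x0,c,box):
    global render
    old=render
    def r2(polys,p,c2,sh):
        m=old(prism(SQ,0,.014),p,c2,sh); g=old(prism(GR,.016,.064),p,c2,sh); m[g>0]=0; return m
    render=r2
    try: return fit(bright,None,x0,c,box)
    finally: render=old
E
python3 - <<'E'
from fit import *
z=np.load("top0.npz"); c=cal("top"); im=z["im"].astype(int)
br=(im.min(2)>225); ye=((im[...,2]-im[...,0])>60)&(im[...,2]>150)
print("square top",fitL(br,[.545,.004,-.1],c,(250,140,325,195)))
print("nest top",fit(ye,prism(ST,.010,.024),[.632,.367,0],c,(120,120,215,198)))
z=np.load("scene0.npz"); c=cal("scene"); im=z["im"].astype(int)
br=(im.min(2)>225); ye=((im[...,2]-im[...,0])>60)&(im[...,2]>150)
print("square scene",fitL(br,[.545,.004,-.1],c,(190,190,280,250)))
print("nest scene",fit(ye,prism(ST,.010,.024),[.632,.367,0],c,(320,190,425,280)))
E
```

```text
square top (np.float64(0.5460161109157127), np.float64(0.008932152531233915), np.float64(-9.363338056943102), np.float64(18.72772979736328), np.float32(740.0))
nest top (np.float64(0.6328223449512418), np.float64(0.37043111848721955), np.float64(-2.53621600619019), np.float64(86.74630737304688), np.float32(940.0))
square scene (np.float64(0.540232733792721), np.float64(0.008435875716281249), np.float64(-9.350809422388787), np.float64(295.3974914550781), np.float32(634.0))
nest scene (np.float64(0.6304257664914579), np.float64(0.3692109890751087), np.float64(-2.6149740096422645), np.float64(48.26875686645508), np.float32(1456.0))
```

```bash
cat > plan.py <<'E'
import sys; from h import *
def plan(x,y,z,yaw,n,hand,start=None):
    s=readout.observe(); p=np.array(s["eef_pos"]); w=s["ee_rot"][2]
    if start: p=np.array(start[:3]); w=start[3]
    tgt=np.array([x,y,z]); dy=(yaw-w+180)%360-180
    M=0
    for i in range(n):
        a=np.radians(w); ex=np.array([np.cos(a),np.sin(a),0]); ey=np.array([np.sin(a),-np.cos(a),0])
        d=(tgt-p)/(n-i); r=np.round([d@ex,d@ey,-d[2]],4); sp=round(-dy/n,2)
        p=p+ex*r[0]+ey*r[1]-np.array([0,0,r[2]]); w-=sp
        print(*r,sp,hand,sep=",", end=",\n" if i%5<4 else "\n--\n")
    print(p.round(4),w)
if __name__=="__main__":
    a=[float(v) for v in sys.argv[1:]]; plan(*a[:4],int(a[4]),a[5])
E
python3 plan.py .546 .0087 .15 -99.35 15 .085
```

```text
-0.0328,0.0242,0.0054,-3.6,0.085,
-0.0342,0.0221,0.0054,-3.6,0.085,
-0.0356,0.0199,0.0054,-3.6,0.085,
-0.0367,0.0176,0.0054,-3.6,0.085,
-0.0378,0.0152,0.0054,-3.6,0.085
--
-0.0386,0.0128,0.0054,-3.6,0.085,
-0.0394,0.0104,0.0054,-3.6,0.085,
-0.0399,0.0079,0.0054,-3.6,0.085,
-0.0404,0.0054,0.0054,-3.6,0.085,
-0.0406,0.0028,0.0054,-3.6,0.085
--
-0.0407,0.0003,0.0054,-3.6,0.085,
-0.0407,-0.0023,0.0055,-3.6,0.085,
-0.0404,-0.0048,0.0054,-3.6,0.085,
-0.0401,-0.0073,0.0055,-3.6,0.085,
-0.0395,-0.0099,0.0054,-3.6,0.085
--
[0.546  0.0087 0.15  ] -99.31007364097724
```

```bash
python3 -m inch '[-0.033,0.024,0.005,-3.6,0.085,-0.034,0.022,0.005,-3.6,0.085,-0.036,0.020,0.005,-3.6,0.085,-0.037,0.018,0.005,-3.6,0.085,-0.038,0.015,0.005,-3.6,0.085]'
python3 -m inch '[-0.039,0.013,0.005,-3.6,0.085,-0.039,0.010,0.005,-3.6,0.085,-0.040,0.008,0.005,-3.6,0.085,-0.040,0.005,0.005,-3.6,0.085,-0.041,0.003,0.005,-3.6,0.085]'
python3 -m inch '[-0.041,0,0.005,-3.6,0.085,-0.041,-0.002,0.005,-3.6,0.085,-0.040,-0.005,0.005,-3.6,0.085,-0.040,-0.007,0.005,-3.6,0.085,-0.040,-0.010,0.005,-3.6,0.085]'
python3 plan.py .546 .0087 .13 -99.35 5 .085
python3 - <<'E'
from h import *
c=cal("wrist"); print(c)
im,d=imaging.read_camera("wrist"); cv2.imwrite("pics/w1.png",im); np.savez("w1.npz",im=im,d=d,K=c[0],R=c[1],t=c[2])
for r in imaging.tip_of("square_grip","wrist"): print(r["score"],c2w(r["centre"],c))
E
```

```text
time_s: 1.0
eef_pos: [0.3628, -0.3524, 0.2062]
ee_rot: [-180.0, 0.0, -135.2]
ft_force: [0.6, -0.2, -0.5]
gripper_width: 0.085
time_s: 1.5
eef_pos: [0.4554, -0.1709, 0.1814]
ee_rot: [-180.0, 0.0, -117.2]
ft_force: [0.6, -0.4, -0.1]
gripper_width: 0.0851
time_s: 2.0
eef_pos: [0.5478, 0.0113, 0.1564]
ee_rot: [-180.0, 0.0, -99.1]
ft_force: [0.4, -0.8, -0.1]
gripper_width: 0.0851
0.0006,0.0003,0.0053,0.04,0.085,
0.0006,0.0003,0.0053,0.04,0.085,
0.0006,0.0002,0.0053,0.04,0.085,
0.0005,0.0003,0.0053,0.04,0.085,
0.0006,0.0002,0.0052,0.04,0.085
--
[0.546  0.0087 0.13  ] -99.34737074473912
(array([[297.31863964,   0.        , 259.21177939],
       [  0.        , 297.31863964, 193.45678052],
       [  0.        ,   0.        ,   1.        ]]), array([[-9.87278206e-01,  1.59002089e-01, -2.83519387e-04],
       [ 1.51727980e-01,  9.42641871e-01,  2.97329655e-01],
       [ 4.75432936e-02,  2.93504070e-01, -9.54774840e-01]]), array([ 0.53983761, -0.11082849,  0.27852627]))
0.81 [ 0.35518328 -0.02806273  0.03830885]
0.76 [0.54364627 0.00631165 0.03898877]
```

View pics/w1.png

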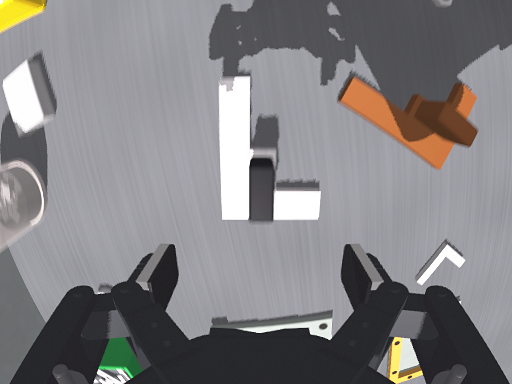

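```bash
python3 -m inch '[0.001,0.001,0.03,0.04,0.085,0.001,0,0.03,0.04,0.085,0.001,0,0.03,0.04,0.085,0,0,0.03,0,0.085,0,0,0.013,0,0.085]'
python3 -m inch '[0,0,0.001,0,0.0,0,0,0,0,0.0,0,0,0,0,0.0,0,0,0,0,0.0,0,0,0,0,0.0]'
python3 - <<'E'
from h import *
s=readout.observe(); print(s["ft_force"],s["ft_torque"],s["gripper_width"])
im,d=imaging.read_camera("wrist"); cv2.imwrite("pics/w2.png",im)
E
```

```text
time_s: 2.6
eef_pos: [0.5439, 0.0061, 0.0203]
ee_rot: [179.8, -0.1, -99.5]
ft_force: [-0.9, 0.4, -0.9]
gripper_width: 0.0851
time_s: 3.1
eef_pos: [0.5466, 0.0071, 0.0238]
ee_rot: [-179.9, 0.1, -99.4]
ft_force: [0.2, 1.2, 4.5]
gripper_width: 0.0215
[0.20965567 1.15632905 4.54766474] [0.36243867 0.33020932 0.03599007] 0.02145837675236434
```

View pics/w2.png

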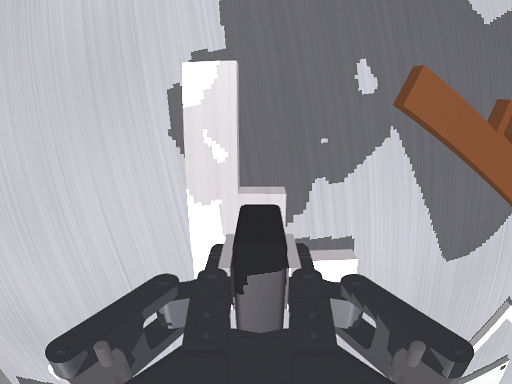

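```bash
python3 -m inch '[0,0,-0.005,0,0,0,0,-0.015,0,0,0,0,-0.02,0,0,0,0,-0.02,0,0,0,0,0,0,0]'
python3 plan.py .573 .316 .084 -92.55 10 0; python3 -c "
from h import *
print(readout.observe())"
```

```text
time_s: 3.65
eef_pos: [0.5475, 0.007, 0.0862]
ee_rot: [-179.7, 0.1, -99.4]
ft_force: [0.4, -1.1, -2.4]
gripper_width: 0.0217
-0.0309,0.0025,0.0002,-0.69,0.0,
-0.0309,0.0022,0.0002,-0.69,0.0,
-0.031,0.0018,0.0002,-0.69,0.0,
-0.031,0.0014,0.0002,-0.69,0.0,
-0.031,0.0011,0.0002,-0.69,0.0
--
-0.031,0.0007,0.0002,-0.69,0.0,
-0.031,0.0003,0.0003,-0.69,0.0,
-0.031,-0.0001,0.0002,-0.69,0.0,
-0.031,-0.0004,0.0003,-0.69,0.0,
-0.0309,-0.0009,0.0002,-0.69,0.0
--
[0.573 0.316 0.084] -92.51591354826948
{'time_s': 3.65, 'qpos': array([ 2.18112741e+01, -4.19065457e+00, -1.67578811e+01,  7.19888412e-02,
       -7.71158398e+01, -3.12433255e+01]), 'joint_velocities': array([ 0.10323138,  1.47204253, -3.12247221, -1.57045886,  2.55338931,
       -0.04021113]), 'joint_efforts': array([-4.79089643e-02, -3.07414985e+01,  3.45393670e+01,  7.07531378e+00,
       -5.54849245e-01, -2.69280579e-03]), 'eef_pos': array([0.54752918, 0.00701212, 0.08620102]), 'ee_rot': array([-1.79692594e+02,  1.04305426e-01, -9.94159135e+01]), 'ft_force': array([ 0.37827629, -1.08112318, -2.40723374]), 'ft_torque': array([ 0.07938684, -0.08954659, -0.0134164 ]), 'gripper_width': 0.021687447197259426}
```

```bash
python3 -m inch '[-0.015,0.001,0,-0.7,0,-0.03,0.002,0,-0.7,0,-0.03,0.002,0,-0.7,0,-0.03,0.002,0,-0.7,0,-0.03,0.001,0,-0.7,0]'
python3 -m inch '[-0.04,0.001,0,-0.7,0,-0.04,0.001,0,-0.7,0,-0.04,0,0,-0.7,0,-0.03,0,0,-0.7,0,-0.025,-0.001,0,-0.6,0]'
python3 - <<'E'
from fit import *
s=readout.observe(); print(s["eef_pos"],s["ee_rot"])
for n in ["top","scene","wrist"]:
    im,d=imaging.read_camera(n); cv2.imwrite(f"pics/{n}3.png",im); np.savez(f"{n}3.npz",im=im,d=d)
im=cv2.imread("pics/top3.png"); cv2.imwrite("pics/top3c.png",cv2.resize(im[100:220,100:300],None,fx=4,fy=4))
im=cv2.imread("pics/scene3.png"); cv2.imwrite("pics/scene3c.png",cv2.resize(im[150:290,280:460],None,fx=4,fy=4))
print(readout.observe()["eef_pos"])
E
```

```text
time_s: 4.15
eef_pos: [0.5553, 0.1432, 0.0806]
ee_rot: [179.9, -0.0, -95.9]
ft_force: [1.0, -0.6, -3.5]
gripper_width: 0.0214
time_s: 4.65
eef_pos: [0.5683, 0.3184, 0.0801]
ee_rot: [179.9, -0.1, -92.4]
ft_force: [-0.5, -0.5, -3.1]
gripper_width: 0.0217
[0.56829383 0.31840879 0.08006827] [ 1.79850012e+02 -8.34754457e-02 -9.24132611e+01]
[0.56829456 0.3176554  0.07988379]
```

View pics/top3c.png

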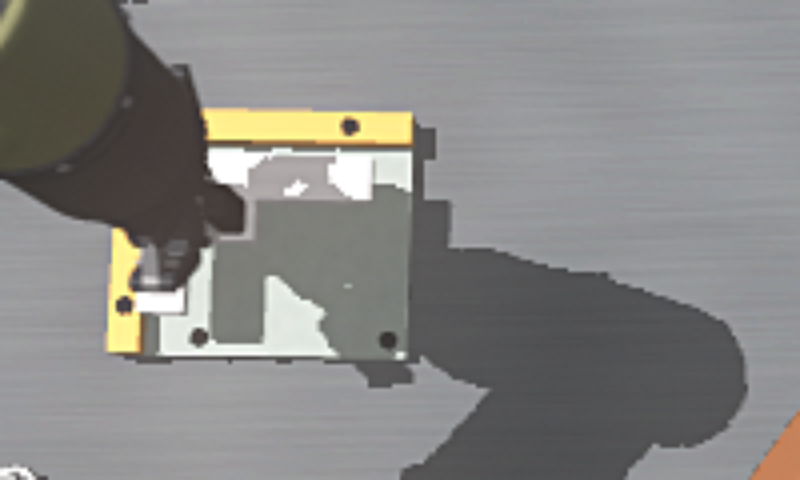

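View pics/scene3c.png

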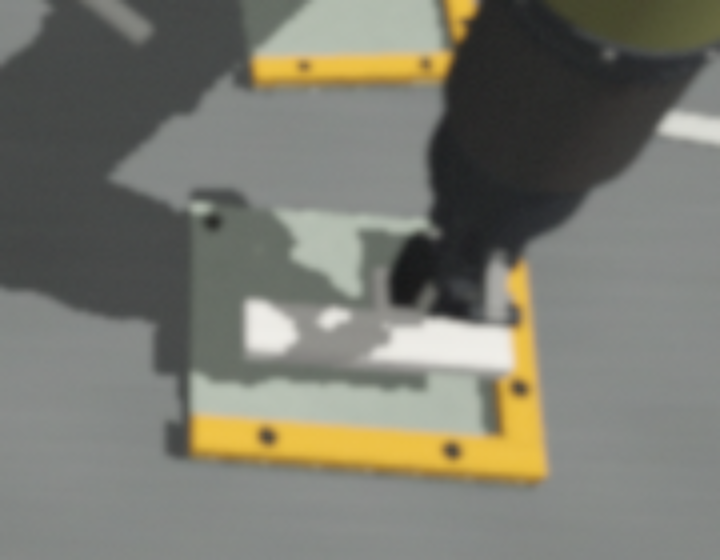

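View pics/wrist3.png

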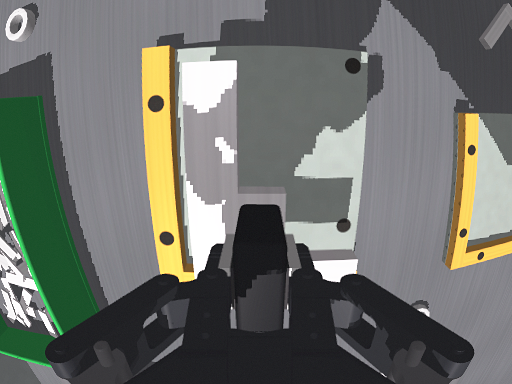

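```bash
python3 -m inch '[0.003,0,0.01,0.1,0,0,0,0.015,0,0,0,0,0.01,0,0,0,0,0.004,0,0,0,0,0,0,0]'
python3 -m inch '[0,0,0.002,0,0,0,0,0.002,0,0,0,0,0.001,0,0,0,0,0,0,0,0,0,0,0,0]'
python3 -c "
from h import *
s=readout.observe();print(s['eef_pos'],s['ee_rot'],s['ft_force'],s['ft_torque'])"
```

```text
time_s: 5.3
eef_pos: [0.5691, 0.3123, 0.042]
ee_rot: [179.9, -0.1, -92.7]
ft_force: [0.2, -0.0, -2.6]
gripper_width: 0.0212
time_s: 5.8
eef_pos: [0.5695, 0.3132, 0.0385]
ee_rot: [-180.0, 0.0, -92.6]
ft_force: [0.1, -0.5, -3.3]
gripper_width: 0.0214
[0.56953479 0.3132321  0.03845479] [-1.79994428e+02  1.03166871e-02 -9.26272064e+01] [ 0.1205019  -0.46492784 -3.26937084] [ 0.05628197 -0.00498541  0.02116395]
```

```bash
python3 -m inch '[0,0,0.001,0,0,0,0,0.001,0,0,0,0,0.001,0,0,0,0,0.001,0,0,0,0,0,0,0]'
python3 -m inch '[0,0,0.001,0,0,0,0,0,0,0,0,0,0,0,0,0,0,0,0,0,0,0,0,0,0]'
python3 -c "
from h import *
s=readout.observe();print(s['eef_pos'],s['ee_rot'],s['ft_force'],s['ft_torque'])"
```

```text
time_s: 6.3
eef_pos: [0.5694, 0.3131, 0.0341]
ee_rot: [180.0, -0.0, -92.6]
ft_force: [-0.2, 0.7, -3.2]
gripper_width: 0.0216
time_s: 6.8
eef_pos: [0.5698, 0.3133, 0.0339]
ee_rot: [-180.0, 0.0, -92.6]
ft_force: [0.8, 0.1, -0.4]
gripper_width: 0.0213
[0.56984229 0.31334051 0.03388827] [-1.79951547e+02  3.42429535e-02 -9.26269577e+01] [ 0.75668942  0.09259259 -0.3527684 ] [ 0.0334429  -0.10190771  0.00533285]
```

```bash
python3 -m inch '[0,-0.004,0.0005,0,0,0,-0.004,0,0,0,0,-0.004,0,0,0,0,-0.003,0,0,0,0,0,0,0,0]'
python3 -m inch '[-0.004,0,0,0,0,-0.004,0,0,0,0,-0.003,0,0,0,0,-0.001,0,0,0,0,0,0,0,0,0]'
python3 - <<'E'
from h import *
s=readout.observe();print(s['eef_pos'],s['ee_rot'],s['ft_force'],s['ft_torque'])
im,d=imaging.read_camera("scene"); cv2.imwrite("pics/s4.png",cv2.resize(im[190:290,310:440],None,fx=6,fy=6))
im,d=imaging.read_camera("wrist"); cv2.imwrite("pics/w4.png",im)
E
```

```text
time_s: 7.3
eef_pos: [0.5858, 0.3127, 0.0339]
ee_rot: [-179.9, 0.0, -92.6]
ft_force: [1.7, -0.4, 3.6]
gripper_width: 0.0213
time_s: 7.8
eef_pos: [0.586, 0.3247, 0.0338]
ee_rot: [-179.9, 0.0, -92.6]
ft_force: [0.4, 0.4, 5.6]
gripper_width: 0.0216
[0.58597172 0.3246968  0.03383546] [-1.79907127e+02  3.55963537e-02 -9.26284824e+01] [0.43555298 0.40986422 5.64266501] [-0.08565277  0.16130066 -0.01303902]
```

View pics/s4.png

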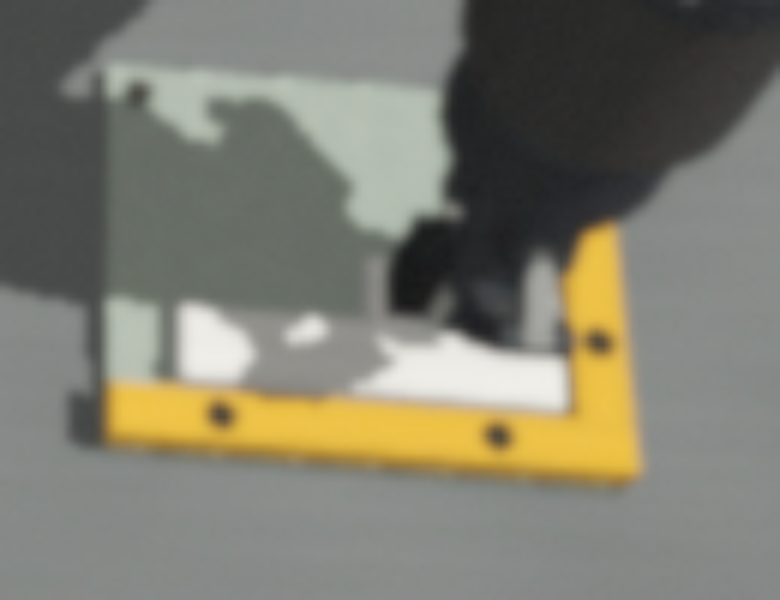

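View pics/w4.png

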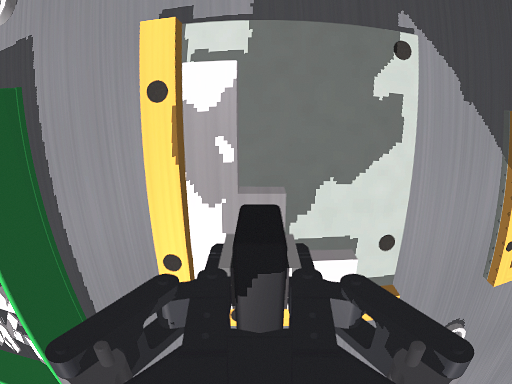

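```bash
python3 -m inch '[0,-0.001,0,0,0,0,-0.001,0,0,0,0,-0.001,0,0,0,0,0,0,0,0,0,0,0,0,0]'
python3 -c "
from h import *
s=readout.observe();print(s['eef_pos'],s['ee_rot'],s['ft_force'],s['ft_torque'])"
```

```text
time_s: 8.4
eef_pos: [0.5888, 0.3246, 0.0339]
ee_rot: [-179.9, 0.0, -92.6]
ft_force: [-1.3, 0.0, 6.0]
gripper_width: 0.0213
[0.58883056 0.32464055 0.03386501] [-1.79918574e+02  4.82380959e-02 -9.26276057e+01] [-1.33050152e+00  5.97196034e-04  5.98023794e+00] [0.095597   0.35320381 0.00971741]
```

```bash
python3 -m inch '[0,-0.001,0,0,0,0,-0.001,0,0,0,0,0,0,0,0,0,0,0,0,0,0,0,0,0,0]'
python3 -c "
from h import *
s=readout.observe();print(s['eef_pos'],s['ee_rot'],s['ft_force'],s['ft_torque'])"
```

```text
time_s: 8.9
eef_pos: [0.5893, 0.3245, 0.0339]
ee_rot: [179.9, -0.0, -92.6]
ft_force: [-8.3, -0.2, 9.7]
gripper_width: 0.0216
[0.58933506 0.3244861  0.03387107] [ 1.79927215e+02 -1.52492798e-02 -9.25731119e+01] [-8.27824487 -0.16101731  9.72793598] [-0.13424418  2.63199647  0.30074402]
```

```bash
python3 -m inch '[0,-0.0005,0,-0.2,0,0,-0.0005,0,-0.2,0,0,0,0,0,0,0,0,0,0,0,0,0,0,0,0]'
python3 -c "
from h import *
s=readout.observe();print(s['eef_pos'],s['ee_rot'],s['ft_force'],s['ft_torque'])"
```

```text
time_s: 9.4
eef_pos: [0.5895, 0.3244, 0.0339]
ee_rot: [179.8, -0.0, -92.2]
ft_force: [-13.3, -0.7, 11.6]
gripper_width: 0.0211
[0.58946006 0.32438035 0.03393294] [ 1.79827758e+02 -3.78094364e-02 -9.22082063e+01] [-13.30168639  -0.70612775  11.58706593] [-0.29242691  4.24800687 -0.13748482]
```

```bash
python3 -m inch '[-0.001,0,0,0,0,-0.001,0,0,0,0,-0.001,0,0,0,0,-0.001,0,0,0,0,0,0,0,0,0]'
python3 -c "
from h import *
s=readout.observe();print(s['eef_pos'],s['ee_rot'],s['ft_force'],s['ft_torque'])"
python3 -m inch '[-0.001,0,0,0,0,-0.001,0,0,0,0,0,0,0,0,0,0,0,0,0,0,0,0,0,0,0]'
python3 -c "
from h import *
s=readout.observe();print(s['eef_pos'],s['ee_rot'],s['ft_force'],s['ft_torque'])"
```

```text
time_s: 9.9
eef_pos: [0.5896, 0.3276, 0.0339]
ee_rot: [179.8, -0.1, -92.2]
ft_force: [-14.0, -4.5, 12.3]
gripper_width: 0.0217
[0.5895929  0.32755217 0.03394249] [ 1.79802567e+02 -1.23978389e-01 -9.22232965e+01] [-14.04957212  -4.53749154  12.33957344] [-1.12304273  4.41415502 -0.15754453]
time_s: 10.4
eef_pos: [0.5896, 0.3284, 0.034]
ee_rot: [179.8, -0.2, -92.3]
ft_force: [-15.1, -8.1, 13.9]
gripper_width: 0.0211
[0.58962723 0.32837505 0.03398509] [179.76957041  -0.22490328 -92.25284046] [-15.05999693  -8.1368761   13.91309625] [-2.12218272  4.55204538 -0.04466746]
```

```bash
python3 -m inch '[-0.001,0,0,0,0,-0.001,0,0,0,0,0,-0.001,0,0,0,0,0,0,0,0,0,0,0,0,0]'
python3 - <<'E'
from h import *
s=readout.observe();print(s['eef_pos'],s['ee_rot'],s['ft_force'],s['ft_torque'])
im,d=imaging.read_camera("scene"); cv2.imwrite("pics/s5.png",cv2.resize(im[190:290,310:440],None,fx=6,fy=6))
im,d=imaging.read_camera("top"); cv2.imwrite("pics/t5.png",cv2.resize(im[110:210,110:230],None,fx=6,fy=6))
im,d=imaging.read_camera("wrist"); cv2.imwrite("pics/w5.png",im)
E
```

```text
time_s: 10.9
eef_pos: [0.5897, 0.3285, 0.0342]
ee_rot: [179.6, -0.4, -92.3]
ft_force: [-20.6, -13.3, 18.0]
gripper_width: 0.0216
[0.58966867 0.32847613 0.03415968] [179.61003863  -0.4423951  -92.27299   ] [-20.60970513 -13.30146172  17.98268889] [-4.08244897  6.53120102 -0.05122738]
```

View pics/s5.png

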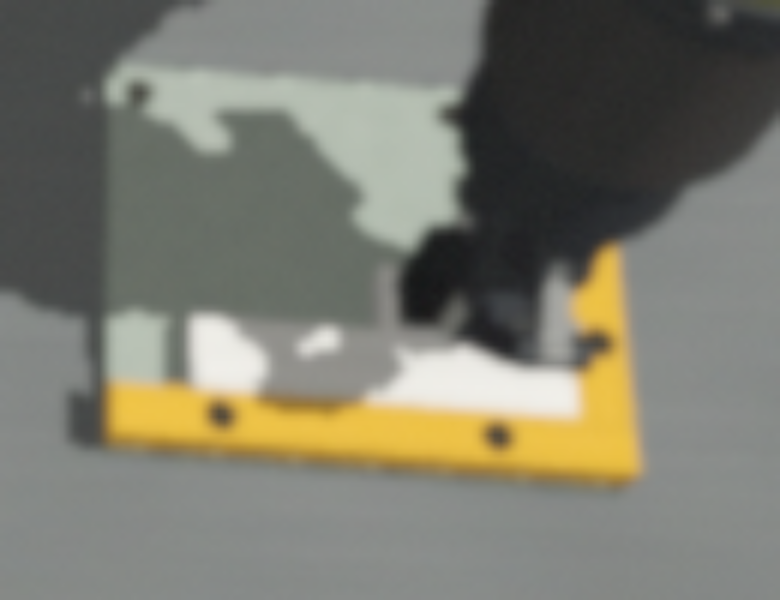

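View pics/t5.png

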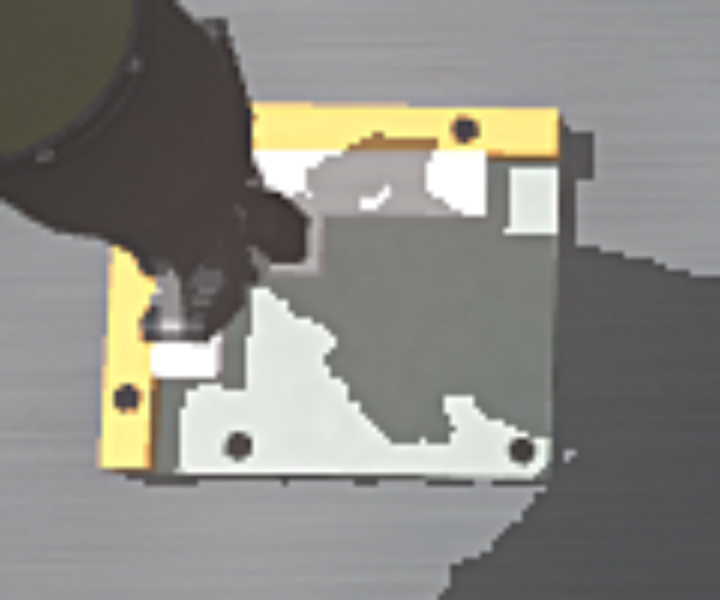

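View pics/w5.png

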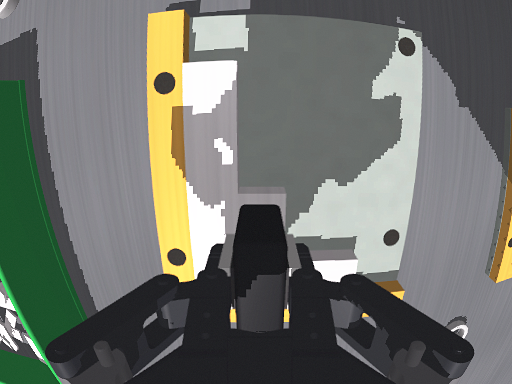

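```bash
python3 -m inch '[-0.001,0,0,0,0,-0.001,-0.0005,0,0,0,-0.0005,0,0,0,0,0,0,0,0,0,0,0,0,0,0]'
python3 -c "
from h import *
s=readout.observe();print(s['eef_pos'],s['ee_rot'],s['ft_force'],s['ft_torque'])"
```

```text
time_s: 11.55
eef_pos: [0.5897, 0.3285, 0.0343]
ee_rot: [179.5, -0.7, -92.3]
ft_force: [-24.0, -21.7, 22.5]
gripper_width: 0.0213
[0.58970375 0.32853385 0.03432712] [179.49413095  -0.694708   -92.31092364] [-24.04695191 -21.73390701  22.54816259] [-6.4349861   7.7682222   0.00913286]
```

```bash
python3 -m inch '[-0.001,-0.0005,0,0,0,0,0,0,0,0,0,0,0,0,0,0,0,0,0,0,0,0,0,0,0]'
python3 -c "
from h import *
s=readout.observe();print(s['eef_pos'],s['ee_rot'],s['ft_force'],s['ft_torque'])"
python3 -m inch '[0,0,0,0,0,0,0,0,0,0,0,0,0,0,0,0,0,0,0,0,0,0,0,0,0]'
python3 -m inch '[0,0,0,0,0,0,0,0,0,0,0,0,0,0,0,0,0,0,0,0,0,0,0,0,0]'
python3 -m inch '[0,0,0,0,0,0,0,0,0,0,0,0,0,0,0,0,0,0,0,0,0,0,0,0,0]'
python3 - <<'E'
from h import *
s=readout.observe();print(s['eef_pos'],s['ee_rot'],s['ft_force'],s['ft_torque'])
im,d=imaging.read_camera("scene"); cv2.imwrite("pics/s6.png",cv2.resize(im[190:290,310:440],None,fx=6,fy=6))
im,d=imaging.read_camera("wrist"); cv2.imwrite("pics/w6.png",im)
E
```

```text
time_s: 12.05
eef_pos: [0.5897, 0.3286, 0.0344]
ee_rot: [179.4, -0.8, -92.3]
ft_force: [-27.4, -24.1, 24.4]
gripper_width: 0.0214
[0.58971433 0.3286217  0.03443007] [179.41617114  -0.79841695 -92.31889244] [-27.39327307 -24.11675501  24.37804096] [-7.40139068  8.72920582  0.06600242]
time_s: 12.55
eef_pos: [0.5897, 0.3286, 0.0344]
ee_rot: [179.4, -0.8, -92.3]
ft_force: [-26.9, -24.1, 24.4]
gripper_width: 0.0216
time_s: 13.05
eef_pos: [0.5897, 0.3286, 0.0344]
ee_rot: [179.4, -0.8, -92.3]
ft_force: [-25.8, -24.3, 24.1]
gripper_width: 0.0213
time_s: 13.55
eef_pos: [0.5897, 0.3286, 0.0344]
ee_rot: [179.4, -0.8, -92.3]
ft_force: [-26.8, -23.5, 24.2]
gripper_width: 0.0211
[0.5897348  0.32859746 0.03442489] [179.41693798  -0.79676833 -92.32430551] [-26.83799583 -23.46716151  24.16201969] [-7.37161572  8.70924592  0.04119176]
```

View pics/s6.png

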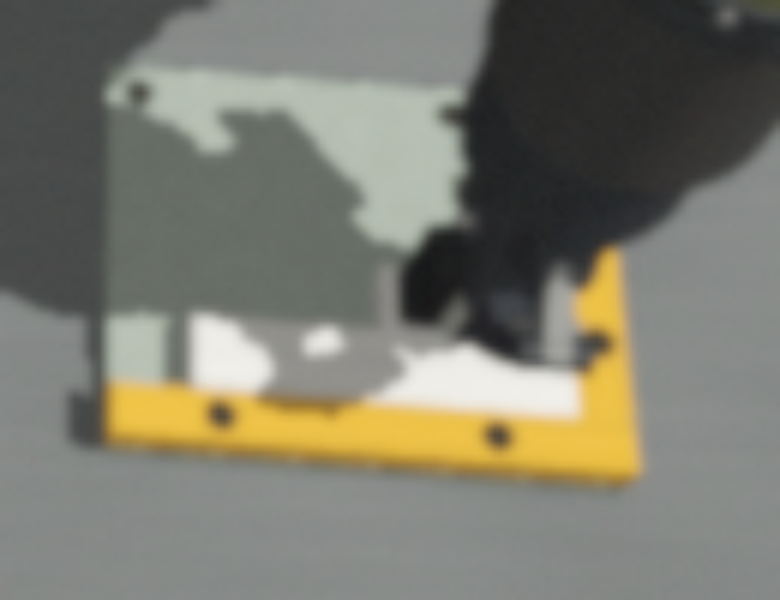

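View pics/w6.png

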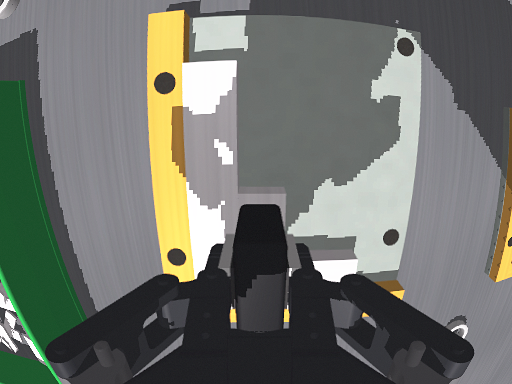

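```bash
python3 -m inch '[0.001,0.0005,0.0005,0,0,0,0,0.0005,0,0,0,0,0.0005,0,0,0,0,0,0,0,0,0,0,0,0]'
python3 -c "
from h import *
s=readout.observe();print(s['eef_pos'],s['ee_rot'],s['ft_force'],s['ft_torque'])"
```

```text
time_s: 14.15
eef_pos: [0.5897, 0.3286, 0.0344]
ee_rot: [179.5, -0.7, -92.3]
ft_force: [-27.4, -21.9, 29.6]
gripper_width: 0.0216
[0.58974291 0.32860875 0.03437145] [179.52773918  -0.69145928 -92.2940144 ] [-27.39081773 -21.93216144  29.57422   ] [-6.84916145  9.10330605 -0.02785473]
```

```bash
python3 -m inch '[0.001,0.001,0.0005,0,0,0.0005,0,0.0005,0,0,0,0,0.0005,0,0,0,0,0.0005,0,0,0,0,0,0,0]'
python3 -c "
from h import *
s=readout.observe();print(s['eef_pos'],s['ee_rot'],s['ft_force'],s['ft_torque'])"
```

```text
time_s: 14.65
eef_pos: [0.5897, 0.3285, 0.0341]
ee_rot: [179.7, -0.5, -92.3]
ft_force: [-27.3, -19.9, 32.7]
gripper_width: 0.0216
[0.589676   0.32853313 0.03412994] [179.70503246  -0.52010074 -92.26374083] [-27.3459799  -19.91278997  32.66080036] [-5.94848383  9.00661205 -0.16888629]
```

```bash
for i in 1; do python3 -m inch '[0,0,0,0,0,0,0,0,0,0,0,0,0,0,0,0,0,0,0,0,0,0,0,0,0]'; done
python3 -m inch '[0,0,0,0,0,0,0,0,0,0,0,0,0,0,0,0,0,0,0,0,0,0,0,0,0]'
python3 -m inch '[0,0,0,0,0,0,0,0,0,0,0,0,0,0,0,0,0,0,0,0,0,0,0,0,0]'
python3 -c "
from h import *
s=readout.observe();print(s['eef_pos'],s['ee_rot'],s['ft_force'],s['ft_torque'])"
```

```text
time_s: 15.15
eef_pos: [0.5897, 0.3285, 0.0341]
ee_rot: [179.7, -0.5, -92.3]
ft_force: [-28.0, -19.3, 32.5]
gripper_width: 0.0217
time_s: 15.65
eef_pos: [0.5897, 0.3285, 0.0341]
ee_rot: [179.7, -0.5, -92.3]
ft_force: [-27.1, -19.8, 32.5]
gripper_width: 0.0214
time_s: 16.15
eef_pos: [0.5897, 0.3285, 0.0341]
ee_rot: [179.7, -0.5, -92.3]
ft_force: [-26.8, -19.3, 32.8]
gripper_width: 0.0215
[0.58966378 0.32852553 0.03412038] [179.70267496  -0.51865706 -92.26486533] [-26.78170192 -19.3082599   32.83498834] [-5.95126594  8.89865661 -0.0686769 ]
```

```bash
python3 -m inch '[0.001,0.0005,-0.0005,0,0,0.001,0.0005,-0.001,0,0,0.0005,0,-0.0005,0,0,0,0,0,0,0,0,0,0,0,0]'
python3 -c "
from h import *
s=readout.observe();print(s['eef_pos'],s['ee_rot'],s['ft_force'],s['ft_torque'])"
```

```text
time_s: 16.65
eef_pos: [0.5896, 0.3284, 0.034]
ee_rot: [179.8, -0.3, -92.3]
ft_force: [-16.2, -9.7, 18.7]
gripper_width: 0.0216
[0.58959002 0.32842638 0.03397327] [179.8373487   -0.25547093 -92.25343282] [-16.18047046  -9.74677084  18.69246116] [-2.96641084  5.14584649 -0.11639624]
```

```bash
python3 -m inch '[0.0005,0.001,-0.0005,0,0,0,0,0,0,0,0,0,0,0,0.06,0,0,0,0,0.06,0,0,0,0,0.06]'
python3 -m inch '[0,0,0,0,0.06,0,0,0,0,0.06,0,0,-0.01,0,0.06,0,0,-0.02,0,0.06,0,0,-0.02,0,0.06]'
python3 -m inch '[0,0,-0.03,0,0.06,0,0,-0.03,0,0.06,0,0,-0.03,0,0.06,0.02,0,-0.02,0,0.06,0.03,0,0,0,0.06]'
python3 -m inch '[0.04,0,-0.01,0,0.06,0.04,0,0,0,0.06,0.04,0,0,0,0.06,0.04,0,0,0,0.06,0.04,0,0,0,0.06]'
python3 - <<'E'
from fit import *
for n in ["top","scene"]:
    im,d=imaging.read_camera(n); cv2.imwrite(f"pics/{n}7.png",im); np.savez(f"{n}7.npz",im=im,d=d); c=cal(n); im=im.astype(int)
    br=(im.min(2)>225); ye=((im[...,2]-im[...,0])>60)&(im[...,2]>150)
    c3=(c[0],c[1],c[2]+c[1]@[0,0,.010])
    bx=dict(top=(130,125,205,190),scene=(335,200,420,275))[n]; bn=dict(top=(120,120,215,198),scene=(320,190,425,280))[n]
    print(n,"sq",fitL(br,[.59,.33,-.04],c3,bx)); print(n,"nest",fit(ye,prism(ST,.010,.024),[.632,.367,0],c,bn))
im=cv2.imread("pics/top7.png"); a=cv2.resize(im[115:200,115:215],None,fx=6,fy=6); cv2.imwrite("pics/t7c.png",a)
im=cv2.imread("pics/scene7.png"); a=cv2.resize(im[190:290,310:440],None,fx=6,fy=6); cv2.imwrite("pics/s7c.png",a)
E
```

```text
time_s: 17.15
eef_pos: [0.5896, 0.3302, 0.0309]
ee_rot: [179.9, -0.0, -92.2]
ft_force: [0.6, -0.1, 1.2]
gripper_width: 0.0599
time_s: 17.65
eef_pos: [0.5897, 0.3302, 0.0829]
ee_rot: [180.0, -0.0, -92.2]
ft_force: [0.1, 0.3, 1.0]
gripper_width: 0.0602
time_s: 18.15
eef_pos: [0.5889, 0.2812, 0.1968]
ee_rot: [-179.7, 0.2, -92.1]
ft_force: [-0.7, -1.1, -0.0]
gripper_width: 0.06
time_s: 18.65
eef_pos: [0.5798, 0.0789, 0.203]
ee_rot: [-179.9, 0.0, -92.2]
ft_force: [0.7, -1.2, 0.3]
gripper_width: 0.0598
top sq (np.float64(0.5791550413055445), np.float64(0.2284896901518928), np.float64(-0.2297481285878128), np.float64(598.3116455078125), np.float32(1083.5597))
top nest (np.float64(0.7453333333333343), np.float64(0.19588888888888845), np.float64(57.932399285449826), np.float64(102.7870101928711), np.float32(124.99999))
scene sq (np.float64(0.5876342697592439), np.float64(0.33115539773474734), np.float64(-4.094708112937861), np.float64(331.33935546875), np.float32(612.0))
scene nest (np.float64(0.6304226407234688), np.float64(0.36974410823885295), np.float64(-2.741988195591337), np.float64(78.06449127197266), np.float32(1395.0))
```

View pics/t7c.png

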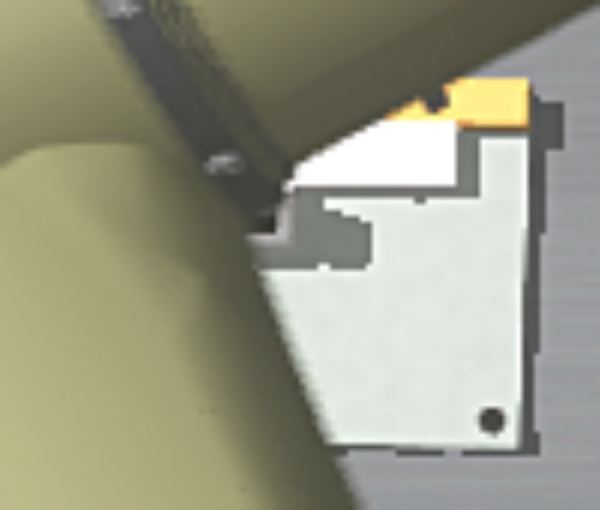

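View pics/s7c.png

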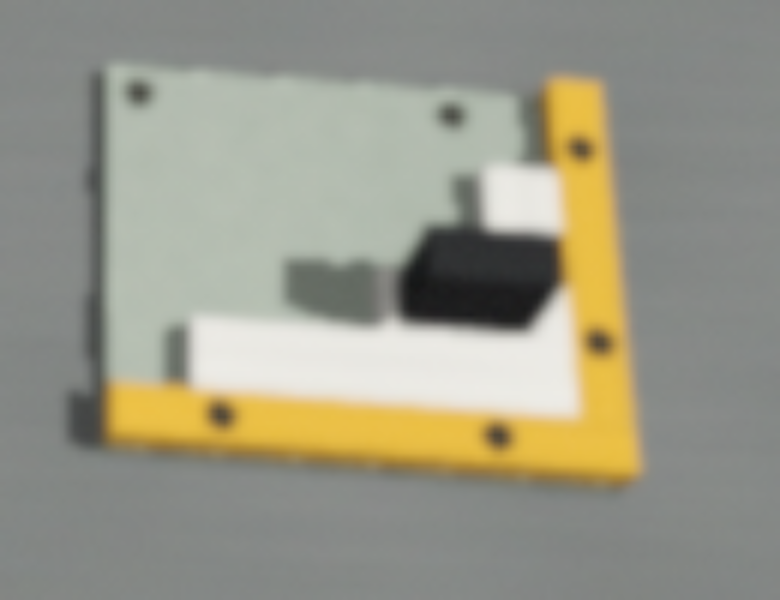

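View pics/top7.png

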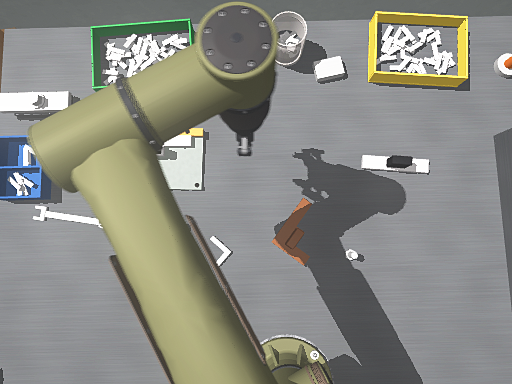

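```bash
python3 -m inch '[0.04,0,0,0,0.06,0.04,0,0,0,0.06,0.04,0,0,0,0.06,0.04,0,0,0,0.06,0.04,0,0,0,0.06]'
python3 - <<'E'
from fit import *
for n in ["top"]:
    im,d=imaging.read_camera(n); cv2.imwrite(f"pics/{n}8.png",im); c=cal(n); 
    a=cv2.resize(im[115:200,115:215],None,fx=6,fy=6,interpolation=cv2.INTER_NEAREST); cv2.imwrite("pics/t8c.png",a); im=im.astype(int)
    br=(im.min(2)>235); ye=((im[...,2]-im[...,0])>60)&(im[...,2]>150)
    c3=(c[0],c[1],c[2]+c[1]@[0,0,.010])
    print(fitL(br,[.59,.33,-.04],c3,(130,125,205,190))); print(fit(ye,prism(ST,.010,.024),[.632,.367,0],c,(120,120,215,198)))
E
```

```text
time_s: 19.25
eef_pos: [0.5722, -0.1205, 0.2028]
ee_rot: [-179.9, 0.0, -92.2]
ft_force: [1.0, -0.7, 0.3]
gripper_width: 0.0604
(np.float64(0.5901758343367414), np.float64(0.33250628704690877), np.float64(-1.412777134232062), np.float64(93.64596557617188), np.float32(896.9894))
(np.float64(0.6329544987712621), np.float64(0.371696404291455), np.float64(-2.0312898902130545), np.float64(117.83567810058594), np.float32(890.0))
```

View pics/t8c.png

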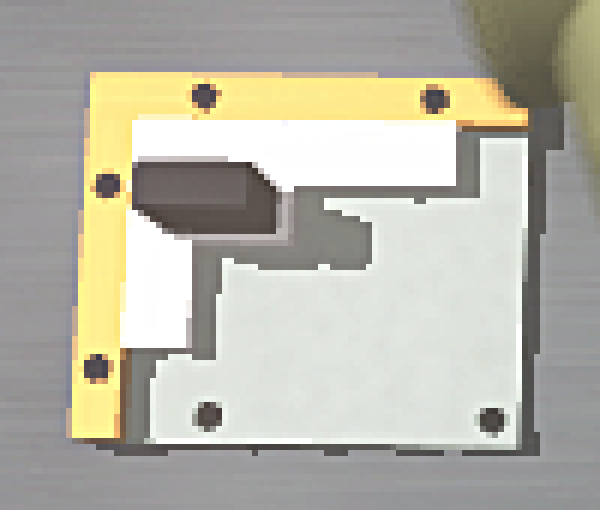

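```bash
python3 -m inch '[0,0,0,0,0.06,0,0,0,0,0.06,0,0,0,0,0.06,0,0,0,0,0.06,0,0,0,0,0.06]'; python3 -c "
from h import *
print(order.finish_job())"
```

```text
time_s: 19.8
eef_pos: [0.5724, -0.1185, 0.2019]
ee_rot: [-180.0, 0.0, -92.2]
ft_force: [0.3, -0.2, -0.9]
gripper_width: 0.0602
the job is handed in; nothing more can be done
None
```

I picked up the aluminium square by its black grip and set it down in the corner of the larger nest. Still holding it, I pressed it against both stops for more than 3 s, with about 27 N on the long stop and 19–24 N on the short one. I then eased off the pressure, let go and moved the arm clear. I handed the job in at about 19.8 s of the 45 s allowed.

**Seating:** The last top and scene pictures show the square lying in the corner with no visible gap along either stop. While pressing, the moment about the vertical axis stayed near zero, which fits full contact along the long edge.

**Straightedge:** In the top picture taken after I let go, it appears to be where it started.

**Checks that were less clean:**
- **Tool tilt:** The tool tilted up to 0.8° during the first part of the press. I lowered the sideways force a little and pressed down harder, which cut it to about 0.5° for the last 1.5 s. I didn't measure whether the square itself tilted.
- **Final angle fits:** The angles fitted from the last pictures disagree by about 0.6–1.4° between the square and the stops, in opposite directions in the two views. I put that down to fit noise, because both fits matched their pictures poorly and the arm hid part of the nest in the top view.

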